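# Press a fossil block with the cam clamp and hold it at dead centre

## Robot

A 6-joint arm with a two-finger parallel gripper is mounted at the origin on a cart in front of the work surface, level with it; the furniture and walls round the work are solid. World frame = base frame: x ahead of the robot, y to its left, z up, the work surface at z = 0. Lengths are in m, angles in rad, forces in N, time in s.
With the tool pointing down it reaches from about 0.25 to 0.775 m from the base axis. Payload 4 kg.
Tool frame: the origin (TCP) lies at the very end of the fingers, on their centre line; the grasp point (between the pads) lies 19 mm behind it (robot.tcp_to_grasp is the distance from the TCP to the grasp point, in m); z points along the fingers, y is the line along which they close (so a half turn about z gives the same grasp; the last joint's range is limited). The gripper opens to 94 mm and grips with 3 to 60 N. Pads are 16 mm wide; open, the fingers measure 119 mm over their backs; the gripper's body (75 mm by 177 mm) begins 78 mm behind the grasp point.
Start: joints at [-1.279, 0.087, 1.371, -0, 1.684, -0.103], TCP at [0.212, -0.508, 0.206] pointing down, gripper open.
Joint ranges: [-3.1, 3.1], [-0.76, 2.03], [0.27, 2.55], [-1.08, 4.22], [0.17, 2.65], [-2.57, 2.57]. Speed limits (rad/s): [2.79, 2.79, 3.14, 3.14, 3.14, 3.14].

## Interface

Orientations are given as [roll, pitch, yaw] about the fixed x, y, z axes, in that order (R = Rz(yaw) Ry(pitch) Rx(roll)).
In Python, from bench import robot gives the robot as it stands.
- The arm moves only by the shell command python3 nudge.py 'ROWS'. ROWS is rows parted by semicolons, their numbers by spaces, 1 to 20 of them, each of 5 numbers: the finger opening in m, then dx, dy, dz in m, then a turn about the tool's z in rad; each row shifts and turns the commanded pose from where the row before left it, along the tool's axes as they then stand; what a row does not reach is not made up. A row lasts 1/12 s, in which the tool goes at most 0.0417 m and 0.125 rad, less where a joint would pass 70% of its speed; a pose out of reach is approached as far as the arm can. The fingers move at their own pace and stop on an object; the grip force is fixed at half the most. Time passes only in rows, so rows that do not move let the fingers close. It prints the time, the measured TCP pose, the force, the opening and the grip force at its end.
- robot.get_obs(): the state, without advancing time (a new reading comes with each control period).
- robot.snapshot(name): name is "scene" or "top"; returns a dict with "color" (420x560x3 uint8, blue, green, red), "fx", "fy", "cx", "cy" (pixels), "extrinsics" (4x4, takes a point from world to camera coordinates). Camera axes: x right, y down, z forward; pixel columns grow to the right and rows downward; lengths in m; the calibration is good to about 2 mm. A picture is of the moment at which its call begins. There is no depth.
- robot.close_job(): hands the job in; it is judged then, once.
The state is a dict: "time": time; "joint_positions": joint angles; "qvel": joint speeds; "joint_torque": joint torques, N m; "tool_pos": TCP position; "ee_rot": TCP orientation; "wrist_force": force on the tool from outside, world axes, zero at the start; "wrist_torque": the same for the moment, N m; "width": finger opening in m; "finger_force": force on a finger pad.
Only numpy, scipy, OpenCV 4.12 (cv2) and the standard library are available. Lean on these libraries where they do the work, as an engineer would, in place of code of your own. Each camera call takes 0.05 s, during which the arm holds its last target. There are 200 camera calls.

## Task

Grip the upright handle of the cam clamp's lever and swing it counter-clockwise (seen from above) until the cam stands at its highest lift, so that the jaw is as far forward as it goes and squeezes the plaster fossil block hard against the fixed stop. The lever is pinched on its shaft at an unknown angle and starts at an unknown point of its swing, so feel or watch for the highest point: past it the jaw backs off again (you may go past and come back). Finish while still gripping the handle and holding the cam at its highest lift, because the clamp does not lock and can spring back if it is let go, and leave the things around it alone.

Things in the scene. Friction and masses are not known exactly. Their poses are not given: they have to be found in the camera images.
- clamp: Cam clamp bolted to the bench: aluminium base plate 100 (x) x 220 (y) x 12 mm. Origin on the underside, straight below the cam shaft; the plate runs from y = +48 to y = -172 mm. In order along -y: cam, jaw with sprung pad, block, fixed stop. The jaw moves towards -y. The clamp stays where it is.
- cam_shaft (a point): Top of the upright cam shaft, 61 mm above the bench; the lever swings about this vertical line. Below the lever sits the egg-shaped steel cam (base radius 11 mm, nose reaching 28 mm from the shaft). At highest lift the nose points straight at the jaw, along -y of the clamp. The cam turns 2.9 rad in all, symmetric about the highest lift.
- lever_mid (a point): Middle of the steel lever bar, halfway from shaft to handle, 14 mm wide, its top 50 mm above the bench. It starts 0.8 to 1.45 rad clockwise (seen from above) of its bearing at highest lift. Its angle on the cam also differs each time: at highest lift the lever points anywhere from the clamp's -x to 0.7 rad counter-clockwise of it.
- handle_grip (a point): Middle of the upright black handle at the lever's end, 86 mm above the bench, 100 mm from the shaft: a cylinder 18 mm across, 50 to 107 mm above the bench, spinning freely on its pin (gripper yaw need not follow the lever). It swings freely at first; near the top it pushes back clockwise with up to about 4 N, at highest lift nil, past it it pulls on counter-clockwise.
- jaw (a joint): Jaw travel in m, growing towards the stop: about -0.007 to 0.004 at the start, and about 0.0092 at the highest lift of the cam while squeezing the block (it falls off by about 0.019*(1-cos a), a being the cam's angle from the highest lift, on both sides). The last 4.5 mm squeeze the block by the sprung pad; before that it moves freely.
- pad_face (a point): Centre of the sprung pad's rubber face, which presses the block; 26 mm above the bench.
- stop_face (a point): Centre of the fixed stop's rubber face, 26 mm above the bench; the stop is 42 mm tall.
- block: Pale plaster block 46 x 44 x 24 mm with a flat brown fossil lump covering most of its top (37 mm tall together), lying loose on the base plate between the jaw's pad and the stop. Origin at the centre of its underside, 12 mm above the bench. It need not be handled.
- amber_jar: Jar with a black screw cap, 52 mm across, 66 mm tall, a bystander; origin at the centre of its underside.
- loupe: Black round loupe, 35 mm across, 18 mm tall, a bystander; origin at the centre of its underside.
- vial: Clear vial with a black cap, 23 mm across, 58 mm tall, a bystander; origin at the centre of its underside.

How it is judged:
At the end, for the whole second after the job is handed in: The jaw stands still within 0.4 mm of its furthest travel (cam within about 0.2 rad of its highest lift), the block lies flat and is squeezed between pad and stop (more than 20 N on each side), and the fingers still grip the handle (more than 4 N of contact) (value of joint jaw above 0.0088 m and velocity of joint jaw between -0.002 and 0.002 m/s and contact force between block and clamp above 40 N and angle between block's own z axis and vertical below 0.1 rad and contact force between the fingers and clamp above 4 N); the arm keeps its last pose, push and grip.
It fails at once if a bystander (jar, loupe or vial) was moved (distance of any of amber_jar, loupe, vial from where it was at the start of the episode above 0.015 m).
It also fails if it takes over 48 s, if anything falls off the work surface, if the arm or the gripper's body presses on something with over 40 N, if the wrist force passes 120 N, or if a joint passes its speed limit or range.

## Working session

There is one attempt and no reset: what is moved stays moved. The work goes in short steps, Python scripts to look and compute and a shell command to move; the robot and the scene stay as the last step left them, time stands still between calls to the robot, and variables do not carry over. Pictures are saved under pics/ and viewed, at most 10 in all, crops included, and the job is handed in when it is done.

```bash
ls; mkdir -p pics
python3 - <<'E'
from bench import robot
import cv2,numpy as np
np.set_printoptions(precision=4,suppress=True)
for n in("scene","top"):
    s=robot.snapshot(n);cv2.imwrite(f"pics/{n}0.png",s["color"]);print(n,s["fx"],s["fy"],s["cx"],s["cy"]);print(s["extrinsics"])
    np.savez(f"{n}.npz",**s)
o=robot.get_obs();print({k:o[k] for k in("time","tool_pos","ee_rot","width","wrist_force")})
E
```

```text
bench.py
nudge.py
pics
scene 421.0023820554952 421.0023820554952 280.86621614593014 204.82778880843816
[[ 0.7996 -0.6005 -0.0097 -0.5307]
 [-0.3588 -0.4647 -0.8095  0.1507]
 [ 0.4816  0.6507 -0.587   0.8422]
 [ 0.      0.      0.      1.    ]]
top 460.2017319884718 460.2017319884718 274.00649330447146 207.50315473397515
[[-0.     -0.9997  0.0262 -0.2338]
 [-0.9955 -0.0025 -0.0952  0.4958]
 [ 0.0953 -0.0261 -0.9951  1.1287]
 [ 0.      0.      0.      1.    ]]
{'time': 0.1, 'tool_pos': array([ 0.2114, -0.5072,  0.2044]), 'ee_rot': array([-3.1397, -0.0002,  0.3948]), 'width': 0.09412226572164674, 'wrist_force': array([0.3696, 0.5166, 0.4743])}
```

View pics/scene0.png

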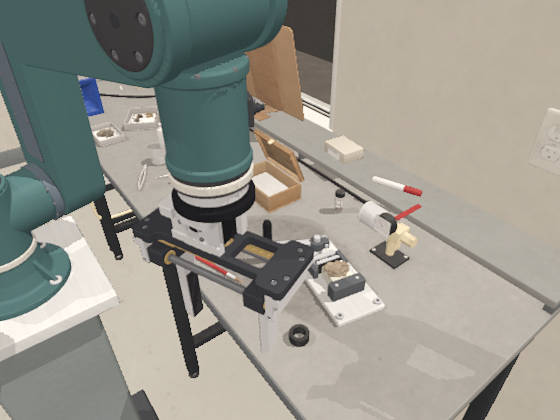

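View pics/top0.png

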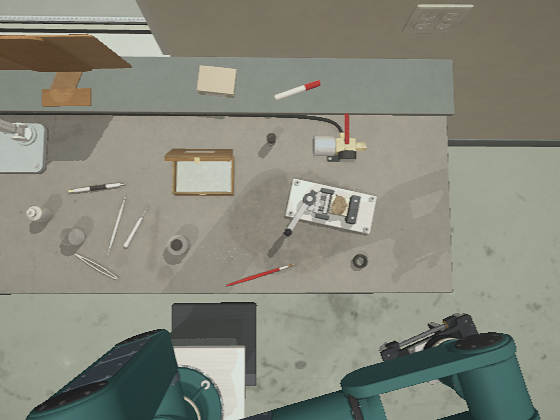

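The top view shows the clamp's shaft near (310,197), its handle near (288,232), the stop at (353,209), the loupe at (360,261), the jar near (177,244) and the vial near (271,138). In the scene view the handle is at about (267,230). I'll enlarge both.

Run:
```python
import cv2,numpy as np
a=cv2.imread("pics/top0.png")[170:270,255:385];b=cv2.imread("pics/scene0.png")[205:330,240:400]
a=cv2.resize(a,(780,600),interpolation=cv2.INTER_CUBIC);b=cv2.resize(b,(768,600),interpolation=cv2.INTER_CUBIC)
cv2.imwrite("pics/tc.png",a);cv2.imwrite("pics/sc.png",b)
```

```text
(no output)
```

View pics/tc.png

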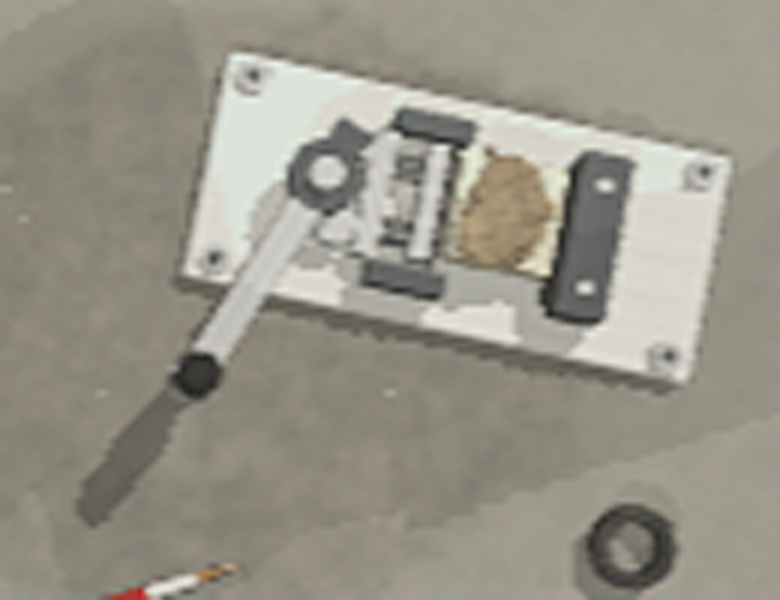

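View pics/sc.png

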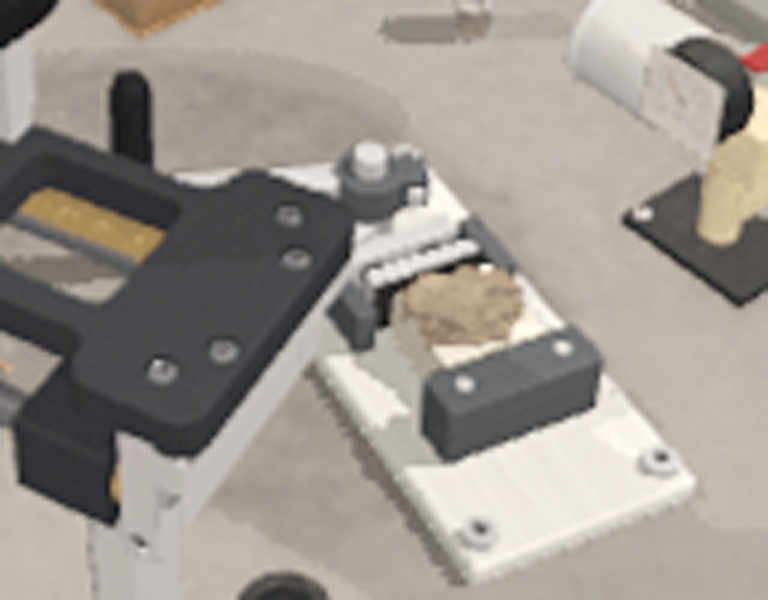

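```bash
cat > h.py <<'E'
import numpy as np
C={n:np.load(f"{n}.npz") for n in("scene","top")}
def ray(n,p):
    s=C[n];E=s["extrinsics"];d=E[:3,:3].T@np.array([(p[0]-s["cx"])/s["fx"],(p[1]-s["cy"])/s["fy"],1])
    return -E[:3,:3].T@E[:3,3],d/np.linalg.norm(d)
def atz(n,p,z):
    c,d=ray(n,p);return c+d*(z-c[2])/d[2]
def tri(a,b):
    A=0;B=0
    for n,p in(("top",a),("scene",b)):
        c,d=ray(n,p);M=np.eye(3)-np.outer(d,d);A=A+M;B=B+M@c
    return np.linalg.solve(A,B)
E
python3 - <<'E'
from h import *
np.set_printoptions(precision=4,suppress=True)
t=lambda u,v:(u/6+255,v/6+170)
sh=tri(t(327,172),(317.1,237.3));ha=tri(t(197,375),(267.1,222.1))
print("tri",sh,ha)
s2=atz("top",t(327,172),.061);h2=atz("top",t(197,375),.107);print("z",s2,h2,np.linalg.norm((h2-s2)[:2]))
c=[atz("top",t(*p),.012) for p in((232,55),(732,158),(690,382),(182,278))]
for p in c:print(p)
v=c[1]-c[0]+c[2]-c[3];print("-y bearing",np.arctan2(v[1],v[0]))
r=(h2-s2);print("lever",np.arctan2(r[1],r[0]))
print("loupe",atz("top",t(631,547),.018),"stop",atz("top",t(595,238),.042))
print("vial",atz("top",(271,138),.058),"jar",atz("top",(177,244),.066))
E
```

```text
tri [ 0.5152 -0.3195  0.0603] [ 0.4314 -0.2641  0.1049]
z [ 0.5147 -0.3191  0.061 ] [ 0.4301 -0.2632  0.107 ] 0.10141106713429103
[ 0.5705 -0.2839  0.012 ]
[ 0.5269 -0.4977  0.012 ]
[ 0.4312 -0.4778  0.012 ]
[ 0.475  -0.2623  0.012 ]
-y bearing -1.771599637088042
lever 2.558146030976366
loupe [ 0.3619 -0.4501  0.018 ] stop [ 0.4897 -0.4323  0.042 ]
vial [ 0.666  -0.2249  0.058 ] jar [0.404  0.0001 0.066 ]
```

```bash
python3 nudge.py '0.094 0 0 0 0.0987; 0.094 0 0 0 0.0987; 0.094 0 0 0 0.0987; 0.094 0 0 0 0.0987; 0.094 0.022 -0.024 0 0; 0.094 0.022 -0.024 0 0; 0.094 0.022 -0.024 0 0; 0.094 0.022 -0.024 0 0; 0.094 0.022 -0.024 0 0; 0.094 0.022 -0.024 0 0; 0.094 0.022 -0.024 0 0; 0.094 0.022 -0.024 0 0; 0.094 0.022 -0.024 0 0; 0.094 0.022 -0.027 0 0; 0.094 0 0 0 0; 0.094 0 0 0 0'
python3 - <<'E'
from bench import robot
import cv2
s=robot.snapshot("scene");cv2.imwrite("pics/s1.png",s["color"])
E
```

```text
time: 1.43
tool_pos: [0.4321, -0.2633, 0.2049]
ee_rot: [-3.141, 0.001, 0.004]
wrist_force: [0.8, -1.0, -0.3]
width: 0.0943
finger_force: 0.0
```

View pics/s1.png

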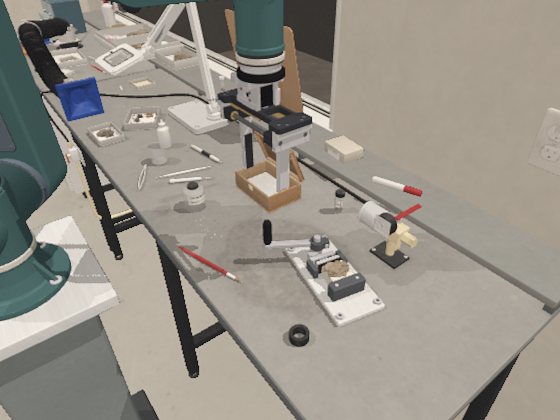

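The gripper hangs over the handle, with the fingertips at about (248,165) and (283,192) either side of the handle line at (267,232). I'll go down and close.

```bash
python3 nudge.py '0.094 0 0 0.023 0; 0.094 0 0 0.023 0; 0.094 0 0 0.023 0; 0.094 0 0 0.023 0; 0.094 0 0 0.023 0; 0.094 0 0 0.023 0; 0.094 0 0 0 0; 0 0 0 0 0; 0 0 0 0 0; 0 0 0 0 0; 0 0 0 0 0; 0 0 0 0 0; 0 0 0 0 0; 0 0 0 0 0; 0 0 0 0 0; 0 0 0 0 0; 0 0 0 0 0; 0 0 0 0 0'
python3 - <<'E'
from h import *
s=np.array([.515,-.3193]);b0=2.56
for i in range(0,13):
    b=b0+i*.1;p=s+.1*np.array([np.cos(b),np.sin(b)]);print(round(i*.1,1),p.round(4))
E
```

```text
time: 2.98
tool_pos: [0.4315, -0.2647, 0.0674]
ee_rot: [-3.142, 0.0, 0.0]
wrist_force: [0.3, -0.8, 0.2]
width: 0.0242
finger_force: 0.0
0.0 [ 0.4314 -0.2644]
0.1 [ 0.4264 -0.273 ]
0.2 [ 0.4222 -0.2821]
0.3 [ 0.4189 -0.2915]
0.4 [ 0.4166 -0.3012]
0.5 [ 0.4153 -0.3111]
0.6 [ 0.415  -0.3211]
0.7 [ 0.4157 -0.3311]
0.8 [ 0.4174 -0.341 ]
0.9 [ 0.42   -0.3506]
1.0 [ 0.4236 -0.3599]
1.1 [ 0.4281 -0.3688]
1.2 [ 0.4335 -0.3773]
```

Still closing; after that, swing 0.6 rad along the arc (tool y is world -y).

```bash
python3 nudge.py '0 0 0 0 0; 0 0 0 0 0; 0 0 0 0 0; 0 0 0 0 0; 0 0 0 0 0; 0 0 0 0 0' && python3 nudge.py '0 -0.0025 0.0043 0 0; 0 -0.0025 0.0043 0 0; 0 -0.0021 0.0045 0 0; 0 -0.0021 0.0046 0 0; 0 -0.0017 0.0047 0 0; 0 -0.0016 0.0047 0 0; 0 -0.0012 0.0048 0 0; 0 -0.0011 0.0049 0 0; 0 -0.0007 0.0049 0 0; 0 -0.0006 0.005 0 0; 0 -0.0002 0.005 0 0; 0 -0.0001 0.005 0 0; 0 0 0 0 0; 0 0 0 0 0'
```

```text
time: 3.48
tool_pos: [0.4313, -0.2646, 0.0674]
ee_rot: [-3.141, 0.0, 0.0]
wrist_force: [-1.0, 0.2, 0.5]
width: 0.0176
finger_force: 30.0
time: 4.65
tool_pos: [0.4156, -0.3215, 0.0674]
ee_rot: [-3.141, -0.001, -0.0]
wrist_force: [2.9, 1.0, -2.8]
width: 0.0177
finger_force: 30.0
```

```bash
Z='0 0 0 0 0; 0 0 0 0 0; 0 0 0 0 0'
python3 nudge.py '0 0.0003 0.005 0 0; 0 0.0004 0.005 0 0; 0 0 0 0 0; 0 0 0 0 0; 0 0 0 0 0' | egrep 'pos|wrist'
python3 nudge.py '0 0.0008 0.005 0 0; 0 0.0009 0.0049 0 0; 0 0 0 0 0; 0 0 0 0 0; 0 0 0 0 0' | egrep 'pos|wrist'
python3 nudge.py '0 0.0013 0.0048 0 0; 0 0.0013 0.0048 0 0; 0 0 0 0 0; 0 0 0 0 0; 0 0 0 0 0' | egrep 'pos|wrist'
python3 nudge.py '0 0.0018 0.0047 0 0; 0 0.0018 0.0046 0 0; 0 0 0 0 0; 0 0 0 0 0; 0 0 0 0 0' | egrep 'pos|wrist'
python3 - <<'E'
from bench import robot
import cv2
s=robot.snapshot("top");cv2.imwrite("pics/t2.png",cv2.resize(s["color"][170:270,255:385],(780,600),interpolation=cv2.INTER_CUBIC))
E
```

```text
tool_pos: [0.4163, -0.3312, 0.0674]
wrist_force: [5.4, 1.5, -3.0]
tool_pos: [0.4181, -0.3409, 0.0675]
wrist_force: [5.7, 2.3, -1.8]
tool_pos: [0.4208, -0.3505, 0.0675]
wrist_force: [4.7, 2.8, -2.1]
tool_pos: [0.4245, -0.3598, 0.0675]
wrist_force: [5.3, 2.8, -2.1]
```

View pics/t2.png

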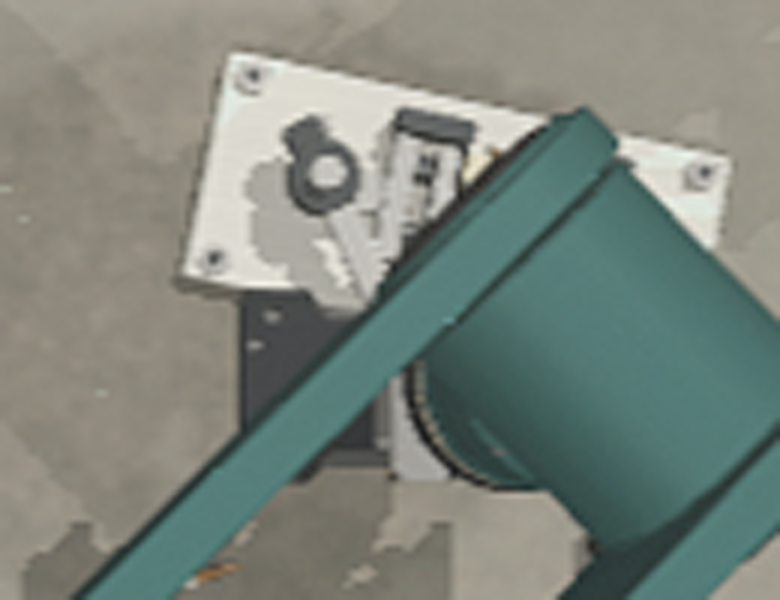

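The top view shows the shaft at crop (328,172), with the lever now pointing down-right. The jaw's carriage (400–460, 110–200) has moved towards the block, and the arm hides the rest. I'll carry on past the top, averaging the force at each stop.

```bash
cat > f.py <<'E'
from bench import robot
import numpy as np
F=[]
for i in range(8):
    robot.snapshot("top");o=robot.get_obs();F.append(o["wrist_force"])
F=np.array(F);p=o["tool_pos"];r=p[:2]-[.515,-.3193];b=np.arctan2(r[1],r[0])%6.2832;f=F.mean(0)
R=np.linalg.norm(r);u=r/R
print("t%.1f b %.3f R %.4f"%(o["time"],b,R),"F",f.round(2),"sd",F.std(0).round(2),"tan %.2f rad %.2f"%(u[0]*f[1]-u[1]*f[0],u@f[:2]),"grip",o["finger_force"])
E
python3 f.py
python3 nudge.py '0 0.0011 -0.0005 0 0; 0 0 0 0 0; 0 0 0 0 0' >/dev/null; python3 f.py
python3 nudge.py '0 0.0023 0.0045 0 0; 0 0.0023 0.0044 0 0; 0 0 0 0 0; 0 0 0 0 0' >/dev/null; python3 f.py
python3 nudge.py '0 0.0027 0.0043 0 0; 0 0.0028 0.0042 0 0; 0 0 0 0 0; 0 0 0 0 0' >/dev/null; python3 f.py
```

```text
t6.8 b 3.562 R 0.0991 F [ 5.18  2.52 -2.5 ] sd [0.45 0.46 0.39] tan -0.19 rad -5.76 grip 29.999543130397797
t7.4 b 3.563 R 0.0990 F [ 2.42  1.45 -1.35] sd [0.19 0.63 0.41] tan -0.33 rad -2.80 grip 29.999787211418152
t8.2 b 3.664 R 0.0989 F [ 1.88  0.3  -1.32] sd [0.37 0.44 0.59] tan 0.68 rad -1.77 grip 29.999691545963287
t8.9 b 3.767 R 0.0988 F [ 1.77 -0.36 -1.11] sd [0.48 0.35 0.77] tan 1.33 rad -1.22 grip 29.999628961086273
```

Going forward, the push changes sign near b = 3.59. I'll come back, reading at each stop, to cancel friction.

```bash
python3 nudge.py '0 -0.0028 -0.0042 0 0; 0 -0.0027 -0.0043 0 0; 0 0 0 0 0; 0 0 0 0 0' >/dev/null; python3 f.py
python3 nudge.py '0 -0.0023 -0.0044 0 0; 0 -0.0023 -0.0045 0 0; 0 0 0 0 0; 0 0 0 0 0' >/dev/null; python3 f.py
python3 nudge.py '0 -0.0018 -0.0046 0 0; 0 -0.0018 -0.0047 0 0; 0 0 0 0 0; 0 0 0 0 0' >/dev/null; python3 f.py
python3 nudge.py '0 -0.0013 -0.0048 0 0; 0 -0.0013 -0.0048 0 0; 0 0 0 0 0; 0 0 0 0 0' >/dev/null; python3 f.py
python3 nudge.py '0 -0.0009 -0.0049 0 0; 0 -0.0008 -0.005 0 0; 0 0 0 0 0; 0 0 0 0 0' >/dev/null; python3 f.py
```

```text
t9.6 b 3.666 R 0.0989 F [ 0.99 -0.02 -0.35] sd [0.42 0.49 0.39] tan 0.51 rad -0.85 grip 29.999848008155823
t10.3 b 3.564 R 0.0989 F [-0.04  0.46 -0.07] sd [0.4  0.43 0.26] tan -0.43 rad -0.15 grip 29.999947249889374
t11.1 b 3.463 R 0.0989 F [-1.19  0.7   0.59] sd [0.37 0.58 0.34] tan -1.04 rad 0.91 grip 30.00022977590561
t11.8 b 3.362 R 0.0989 F [-3.2   0.73  1.69] sd [0.42 0.46 0.23] tan -1.42 rad 2.96 grip 30.000425577163696
t12.6 b 3.259 R 0.0990 F [-4.81  1.31  2.35] sd [0.46 0.44 0.43] tan -1.86 rad 4.62 grip 30.00046670436859
```

Forward and backward readings agree, with the zero crossing at b ≈ 3.61. I'll go there and check.

```bash
python3 nudge.py '0 0.0008 0.005 0 0; 0 0.0009 0.0049 0 0; 0 0.0013 0.0048 0 0; 0 0.0013 0.0048 0 0; 0 0.0018 0.0047 0 0; 0 0.0018 0.0046 0 0; 0 0.0023 0.0045 0 0; 0 0 0 0 0; 0 0 0 0 0; 0 0 0 0 0; 0 0 0 0 0' >/dev/null; python3 f.py
python3 - <<'E'
from bench import robot
import cv2
s=robot.snapshot("scene");cv2.imwrite("pics/s3.png",cv2.resize(s["color"][190:340,220:400],(720,600),interpolation=cv2.INTER_CUBIC))
E
```

```text
t13.9 b 3.613 R 0.0987 F [-2.93 -1.16  0.13] sd [0.39 0.27 0.45] tan -0.30 rad 3.14 grip 30.00029146671295
```

View pics/s3.png

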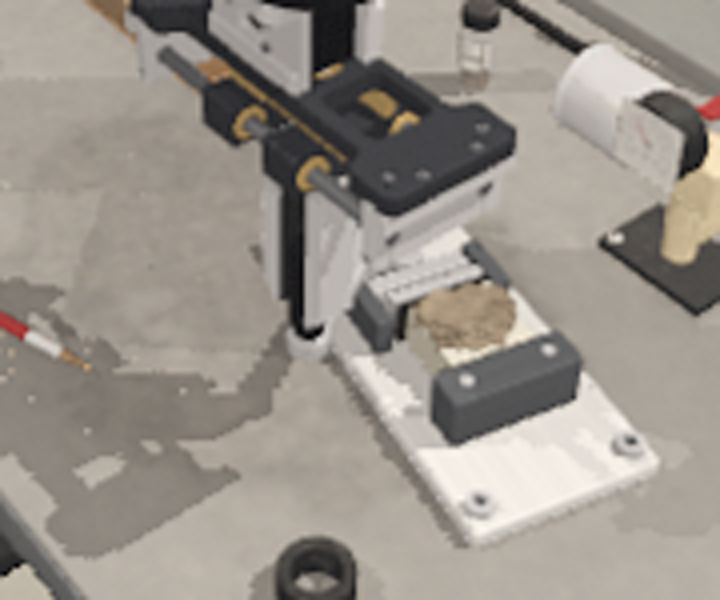

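The handle is held between the fingers at crop (310,320). The block, with its fossil at (465,315), is pinched flat against the stop at (505,390). The loupe (315,580) and vial (480,40) haven't moved. The push along the swing is about nil, so I'm handing in.

```bash
python3 -c "
from bench import robot
print(robot.close_job())"
```

```text
the job is handed in; nothing more can be done
None
```

I handed the job in at about 14 s of the 48 s limit, with the fingers still gripping the handle at 30 N and the cam within roughly 0.05 rad of its highest lift by force readings; no verdict was reported.

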